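# Snap the pivot clip into the door latch and put the fork tool away

### The arm

A 7-joint arm with a two-finger parallel gripper is mounted at the origin on the work surface. World frame = base frame: x ahead of the robot, y to its left, z up, the work surface at z = 0. Lengths are in m, angles in rad, forces in N, time in s.
With the tool pointing down it reaches from about 0.35 to 0.9 m from the base axis. Payload 19.9 kg.
Tool frame: the origin (TCP) lies between the finger pads; the fingertips stand 19 mm ahead of it and the grasp point (between the pads) is the TCP; z points along the fingers, y is the line along which they close (so a half turn about z gives the same grasp; the last joint's range is limited). The gripper opens to 94 mm and grips with 3 to 60 N. Pads are 16 mm wide; open, the fingers measure 119 mm over their backs; the gripper's body (75 mm by 177 mm) begins 78 mm behind the grasp point.
Start: joints at [1.246, 0.417, -0.01, 1.614, 0.005, 1.111, -0.053], TCP at [0.174, -0.6, 0.224] pointing down, gripper open.
Joint ranges: [-2.81, 2.81], [-0.39, 2.02], [-1.27, 1.25], [0.06, 2.57], [-1.19, 4.33], [0.19, 2], [-2.82, 2.82]. Speed limits (rad/s): [1.89, 1.89, 2.39, 2.39, 3.01, 3.01, 3.01].

### API

Orientations are given as a 3x3 rotation matrix whose columns are the frame's x, y, z axes.
In Python, from rig import robot gives the robot as it stands. Calls block until the motion is done:
- robot.move_ptp(position, orientation): joint-space move of the TCP to a pose.
- robot.move_linear(position, velocity=0.15, frame=None, threshold=None): straight line of the TCP; frame=None keeps the orientation; velocity is the mean speed in m/s. With threshold (N) it stops when the force on the tool has changed by that much, and returns True; else False.
- robot.goto_joints(angles): joint-space move.
- robot.gripper_to(opening): finger opening in m; the grip force is fixed at half the most; returns when the fingers have stopped.
- robot.pause(seconds).
- robot.ik(position, orientation): joint angles nearest the present ones, or None.
- robot.get_state(): the state.
- robot.grab_frame(name): name is "scene" or "top" or "wrist"; returns the picture (384x512x3 uint8, red, green, blue); there is no depth.
- robot.camera_info(name): a dict with "fx", "fy", "cx", "cy" (pixels), "rvec" (rotation vector, rad) and "tvec" (3), from world to camera coordinates, as OpenCV has them. Camera axes: x right, y down, z forward; pixel columns grow to the right and rows downward; lengths in m; the calibration is good to about 2 mm. The wrist camera is an equidistant fisheye: a pixel r from the principal point sees the ray r / f radians off the axis. A picture is of the moment at which its call begins: read the wrist's pose just before it. camera_info takes no time and is no camera call; for the wrist camera it gives the pose at the moment of the call.
A pose or a line that the arm cannot do raises robot.PlanningError and nothing moves.
- robot.sign_off(): hands the job in; it is judged then, once.
The state is a dict: "time": time; "qpos": joint angles; "joint_vel": joint speeds; "effort": joint torques, N m; "ee_pos": TCP position; "tool_rot": TCP orientation; "force": force on the tool from outside, world axes, zero at the start; "moment": the same for the moment, N m; "opening": finger opening in m; "grasp_force": force on a finger pad.
Only numpy, scipy, OpenCV 4.12 (cv2) and the standard library are available. Lean on these libraries where they do the work, as an engineer would, in place of code of your own. Each camera call takes 0.05 s, during which the arm holds its last target. There are 200 camera calls.

### The job

Pick up the fork tool and with it push the split clip that lies on the latch sideways into the groove of the latch's pivot pin until it snaps fully home; do not touch the clip with the hand. Then stand the fork tool upright in its own nest, the one marked with the fork's outline, and let go of it. Leave the other loose things where they are.

Things in the scene. Friction and masses are not known exactly. Their poses are not given: they have to be found in the camera images.
- latch: The door's lever latch, fixed: brass case on a dark wooden block, a flat-topped slab 135 x 84 mm, top 30 mm above the shelf. Origin: on the pivot pin's axis, at shelf height. The slab runs from 100 mm on the -x side to 35 mm on the +x side of the pin, 42 mm to either side in y; a brass lever arm, lower than the case top, sticks out to x = +104 mm.
- pin (a point): Foot of the pin's groove: on the vertical pin's axis at the case top (30 mm above the shelf); axes as the latch. The steel pin's groove is 16 mm in diameter, 6.5 mm high and begins right at the case top, under a round head 22 mm in diameter and 6 mm thick (its top is 12.5 mm above the case).
- clip: Loose split clip of spring steel, an angular C lying flat on the case, 5 mm thick, about 24 (x) by 26 mm (y). Origin: centre of its bore, underside. +x points out of its mouth, which starts facing the pin (within 0.15 rad of the latch's +x), its origin 39 to 47 mm short of the pin and up to 5 mm aside. Home, its origin is on the pin's axis to within 1 to 2 mm; it may turn on the pin.
- clip_back (a point): Middle of the clip's straight flat back (26 mm wide, 5 mm high), at the underside, 14.5 mm behind the clip's origin (-x). Push here towards +x. The mouth is 11.6 mm wide; the clip's arms spread about 2 mm each as they ride over the groove (4 to 8 N, about 13 to 8 mm before home; little before) and then snap home. Axes as the clip.
- fork: The fork tool, loose, standing on the shelf on its flat steel fork: 67 mm long (x), 47 mm wide, 8 mm thick; about 0.17 kg. Origin: near the centre of the footprint (which spans x = -33 to +34 mm), underside; +x points to the tines.
- fork_throat (a point): Middle of the fork's throat, at the underside, 21 mm ahead of the fork's origin: the flat face, 29 mm wide between the two tines, that pushes on the clip's back. The tines stand 13 mm ahead of it: parallel for 6 mm, then flared outward to guide the clip's back in.
- fork_handle (a point): Middle of the fork tool's upright handle, 58 mm above the fork's underside, 17 mm behind its origin (-x). Square hardwood, 18 x 18 mm, sides along the fork's x and y, from 10 mm to 100 mm height; below 18 mm a round ferrule 24 mm across.
- nest_fork: The fork tool's nest: fixed shallow grey tray, inside 86 mm (x) by 60 mm (y), floor 4 mm and rim 14 mm above the shelf, walls 5 mm. Origin: centre of the tray, at shelf height. A white plate (52 x 70 mm) at its +x end carries a raised black outline of a two-tined fork. The tool fits in lengthwise, either way round.
- nest_comb: Same kind of nest, its plate marked with a comb's outline; the comb lies in it. Origin as for nest_fork.
- nest_brush: Same kind of nest, empty, its plate marked with a plain long oval (the nail brush). Origin as for nest_fork.
- comb: Black plastic comb, 78 x 25 x 5 mm, lying in its nest. Origin: centre, underside. To be left alone.
- nail_brush: Wooden nail brush, 75 x 34 x 24 mm, lying on the shelf between latch and tool. Origin: centre, underside. To be left alone.
- lota: Stainless lota (round water pot), 116 mm across, 102 mm tall, at the far left. Origin: centre of its foot. To be left alone.
- bottle: Green glass bottle with twist cap, 64 mm across, 170 mm tall, at the far right. Origin: centre of its foot. To be left alone.
- soap_tray: Red ceramic soap tray with a bar of soap, 85 x 125 mm, about 27 mm tall, on the left. Origin: centre, underside. To be left alone.
- washer: Closed steel washer, 36 mm across with an 18 mm hole, 4 mm thick, lying on the shelf. Origin: centre, underside. To be left alone.
Mind the look-alikes: they are no part of the job. Of the things that look like the latch, take the one that is farthest to the robot's left at the start.

How it is judged:
On the way:
1. the clip has been pushed home into the pin's groove (horizontal distance between clip and pin below 0.003 m and z of clip in the frame of latch between 0.028 and 0.033 m and angle between clip's own z axis and vertical below 0.15 rad), for 0.2 s.
At the end, for the whole second after the job is handed in: The clip lies flat in the pin's groove, its bore centre within 3 mm of the pin's axis; the fork tool stands upright (within 0.06 rad) on the floor of its own nest (within 3 mm of the floor, within 14 mm lengthwise and 12 mm sideways of the nest's centre), released, both at rest (all of step 1 and x of fork in the frame of nest_fork between -0.014 and 0.014 m and y of fork in the frame of nest_fork between -0.012 and 0.012 m and z of fork in the frame of nest_fork below 0.007 m and angle between fork's own z axis and vertical below 0.06 rad and linear speed of each of fork, clip below 0.02 m/s); the robot touches nothing.
It fails at once if the hand or the arm touches the clip (contact force between any of the fingers, the arm and clip above 0.3 N).
It fails at once if another loose thing is moved by more than 25 mm (distance of any of lota, bottle, soap_tray, nail_brush, comb, washer from where it was at the start of the episode above 0.025 m).
It fails at once if the lota or the bottle is tipped (angle between any of lota, bottle's own z axis and vertical above 0.35 rad).
It also fails if it takes over 51 s, if anything falls off the work surface, if the arm or the gripper's body presses on something with over 40 N, if the wrist force passes 120 N, or if a joint passes its speed limit or range.

## Working session

There is one attempt and no reset: what is moved stays moved. The work goes in short steps, each a Python script; the robot and the scene stay as the last script left them, time stands still between calls to the robot, and variables do not carry over. Pictures are saved under pics/ and viewed, at most 10 in all, crops included, and the job is handed in when it is done.

```bash
ls; mkdir -p pics; python3 - <<'E'
from rig import robot
import cv2,numpy as np
for n in("scene","top"):
    im=robot.grab_frame(n); cv2.imwrite(f"pics/{n}0.png",im[:,:,::-1])
    c=robot.camera_info(n); print(n,c)
a=[cv2.imread(f"pics/{n}0.png") for n in("scene","top")]
cv2.imwrite("pics/s0.png",cv2.resize(a[0],(800,600),interpolation=cv2.INTER_CUBIC))
cv2.imwrite("pics/t0.png",cv2.resize(a[1],(800,600),interpolation=cv2.INTER_CUBIC))
print(robot.get_state())
E
```

```text
pics
scene {'fx': 424.748844822676, 'fy': 424.748844822676, 'cx': 260.9846926204223, 'cy': 188.28973780803057, 'rvec': array([ 2.28927035,  1.03179079, -0.33441197]), 'tvec': array([-0.37701434, -0.26135487,  1.48232472])}
top {'fx': 496.4920703880479, 'fy': 496.4920703880479, 'cx': 263.70009891772446, 'cy': 187.6145586439037, 'rvec': array([ 2.15383456, -2.1041505 ,  0.14989137]), 'tvec': array([0.02111594, 0.51648847, 1.61186342])}
{'time': 0.1, 'qpos': array([ 1.24649787,  0.41789132, -0.01032051,  1.61411878,  0.00467338,
        1.1106539 , -0.05303358]), 'joint_vel': array([ 1.77747013e-03, -2.37036487e-03, -2.51428186e-04, -4.25740011e-04,
        2.62898575e-04, -8.74090404e-05, -5.98217850e-05]), 'effort': array([ 1.43006979e-03, -8.52591348e+01,  6.40051849e-01, -4.26692140e+01,
       -4.88307257e-02,  1.64521270e-02,  1.80405882e-04]), 'ee_pos': array([ 0.17432491, -0.59987483,  0.22390004]), 'tool_rot': array([[ 9.60284268e-01,  2.79023310e-01, -3.42046440e-04],
       [ 2.79023515e-01, -9.60283759e-01,  9.89805571e-04],
       [-5.22828151e-05, -1.04593372e-03, -9.99999452e-01]]), 'force': array([ 0.28218274,  0.47740244, -0.32790155]), 'moment': array([-0.04661676, -0.02522254, -0.02819876]), 'grasp_force': 0.0, 'opening': 0.09429237920910026}
```

View pics/t0.png

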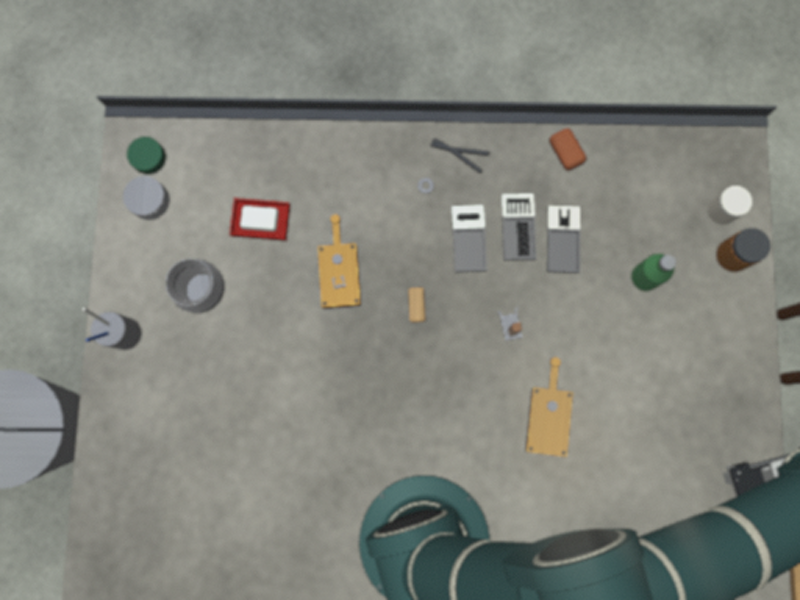

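View pics/s0.png

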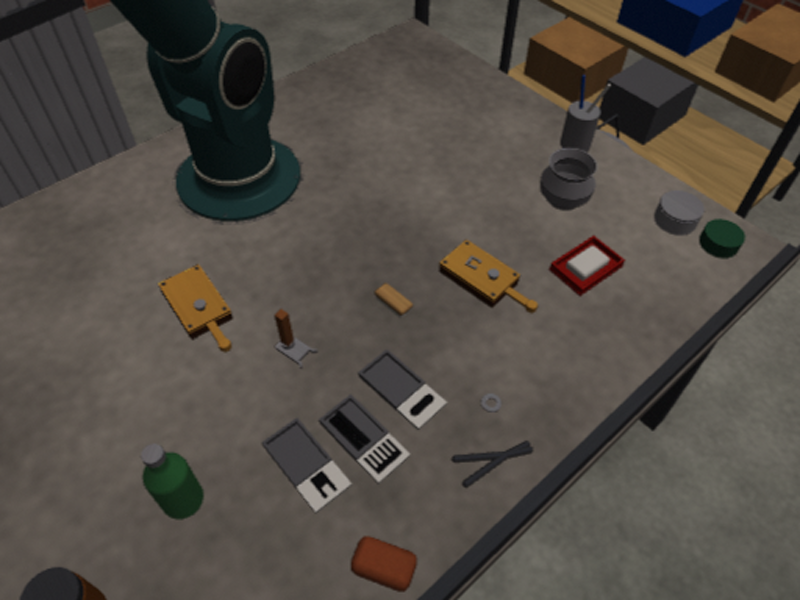

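The top view shows the left latch with the clip at about (340,270), and the fork at (512,325) with its tines up (+x). The fork-marked nest is the rightmost one at (563,240), and the decoy latch is at (550,420). In the scene view, the handle top is at (283,315).

```bash
cat > h.py <<'E'
from rig import robot
import cv2,numpy as np
def ray(c,uv,fish=False):
    R=cv2.Rodrigues(np.asarray(c["rvec"],float))[0]; t=np.asarray(c["tvec"],float).ravel()
    p=np.array([(uv[0]-c["cx"])/c["fx"],(uv[1]-c["cy"])/c["fy"]])
    if fish:
        r=np.hypot(*p); s=np.sin(r)/r if r>1e-9 else 1.; d=np.array([p[0]*s,p[1]*s,np.cos(r)])
    else: d=np.array([*p,1.]); d/=np.linalg.norm(d)
    return -R.T@t,R.T@d
def onz(c,uv,z,fish=False):
    o,d=ray(c,uv,fish); return o+d*(z-o[2])/d[2]
def tri(rays):
    A=np.zeros((3,3));b=np.zeros(3)
    for o,d in rays:
        P=np.eye(3)-np.outer(d,d);A+=P;b+=P@o
    x=np.linalg.solve(A,b)
    return x,[float(np.linalg.norm(np.cross(x-o,d))) for o,d in rays]
def down(yaw):  # tool x axis at yaw, z down
    c,s=np.cos(yaw),np.sin(yaw); return np.array([[c,s,0],[s,-c,0],[0,0,-1.]])
def snap(name):
    c=robot.camera_info("wrist"); im=robot.grab_frame("wrist")[:,:,::-1].copy()
    cv2.imwrite(f"pics/{name}.png",im)
    import json; json.dump({k:np.asarray(v).ravel().tolist() if np.ndim(v) else float(v) for k,v in c.items()},open(f"pics/{name}.json","w"))
    return c,im
E
python3 - <<'E'
from h import *
T=robot.camera_info("top");S=robot.camera_info("scene")
f=.64
for n,uv,z in[("latchpin",(337,259),.04),("clip",(339,281),.03),("latch c",(340,275),.03),("fork plate",(509,316),.008),("handle top",(515,328),.1),("nestfork tray",(563,253),.01),("nest plate",(564,218),.01),("bottle",(645,278),.0),("brush",(417,305),.02),("lota",(190,285),0.)]:
    print(n,onz(T,np.array(uv)*f,z).round(3))
print("handle tri",tri([ray(T,np.array((515,328))*f),ray(S,np.array((283,314))*f)]))
w=robot.camera_info("wrist");st=robot.get_state()
R=cv2.Rodrigues(w["rvec"])[0];C=-R.T@w["tvec"]
print(w["fx"],w["cx"],w["cy"],"cam in tool",st["tool_rot"].T@(C-st["ee_pos"]),"axis",st["tool_rot"].T@R.T)
E
```

```text
latchpin [0.587 0.197 0.04 ]
clip [0.541 0.191 0.03 ]
latch c [0.554 0.19  0.03 ]
fork plate [ 0.476 -0.177  0.008]
handle top [ 0.439 -0.179  0.1  ]
nestfork tray [ 0.617 -0.294  0.01 ]
nest plate [ 0.696 -0.296  0.01 ]
bottle [ 0.567 -0.473  0.   ]
brush [0.494 0.022 0.02 ]
lota [0.53  0.523 0.   ]
handle tri (array([ 0.4405191 , -0.17832551,  0.09601289]), [0.001796138785497927, 0.0017961387854978895])
297.3186396354542 255.47009238207875 189.28781434302476 cam in tool [ 6.94652083e-02  6.85795239e-05 -1.61279240e-01] axis [[-1.04482912e-03 -9.71347564e-01 -2.37661144e-01]
 [ 9.99999428e-01 -9.60430539e-04 -4.70908504e-04]
 [ 2.29158808e-04 -2.37661500e-01  9.71348011e-01]]
```

```bash
python3 - <<'E'
from h import *
for y in(np.pi/2,-np.pi/2):
    for p in[(.60,-.27,.2),(.44,-.18,.2),(.44,-.18,.05),(.5,.19,.08),(.6,-.294,.06)]:
        q=robot.ik(p,down(y)); print(y,p,None if q is None else np.round(q,2))
y=np.pi/2
if robot.ik((.44,-.18,.05),down(y)) is None: y=-y
robot.move_ptp((.58,-.27,.22),down(y)); snap("n1"); 
robot.move_ptp((.44,-.20,.2),down(y)); snap("f1")
print(robot.get_state()["time"],y)
a=[cv2.imread(f"pics/{n}.png") for n in("n1","f1")]
cv2.imwrite("pics/n1b.png",cv2.resize(a[0],(800,600),interpolation=cv2.INTER_CUBIC))
cv2.imwrite("pics/f1b.png",cv2.resize(a[1],(800,600),interpolation=cv2.INTER_CUBIC))
E
```

```text
1.5707963267948966 (0.6, -0.27, 0.2) [ 0.69  0.54 -0.45  1.54  0.25  1.13  0.19]
1.5707963267948966 (0.44, -0.18, 0.2) [ 0.8   0.21 -0.54  1.99  0.13  0.98  0.2 ]
1.5707963267948966 (0.44, -0.18, 0.05) [ 0.74  0.46 -0.49  2.1   0.35  0.66  0.01]
1.5707963267948966 (0.5, 0.19, 0.08) [ 0.37  0.7  -1.04  1.93  0.75  0.96 -1.04]
1.5707963267948966 (0.6, -0.294, 0.06) [ 0.68  0.71 -0.39  1.6   0.32  0.9   0.17]
-1.5707963267948966 (0.6, -0.27, 0.2) [ 0.3   0.5   0.1   1.55 -0.05  1.09 -2.72]
-1.5707963267948966 (0.44, -0.18, 0.2) [-0.6   0.31  1.09  2.03 -0.33  0.99 -2.48]
-1.5707963267948966 (0.44, -0.18, 0.05) [ 0.27  0.42  0.07  2.11 -0.05  0.62 -2.77]
-1.5707963267948966 (0.5, 0.19, 0.08) [ 0.39  0.73 -1.09  1.93  0.79  0.99  2.08]
-1.5707963267948966 (0.6, -0.294, 0.06) [ 0.28  0.68  0.18  1.62 -0.15  0.86 -2.62]
2.7667 1.5707963267948966
```

View pics/n1b.png

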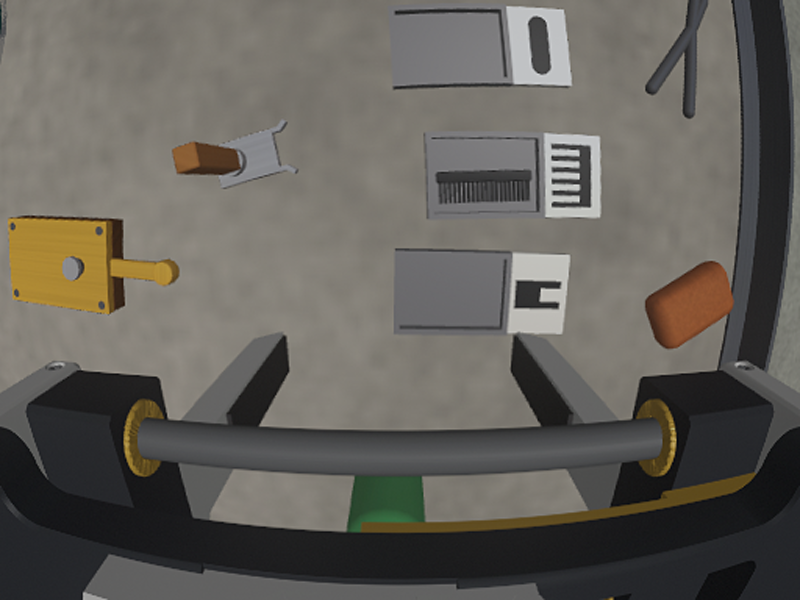

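View pics/f1b.png

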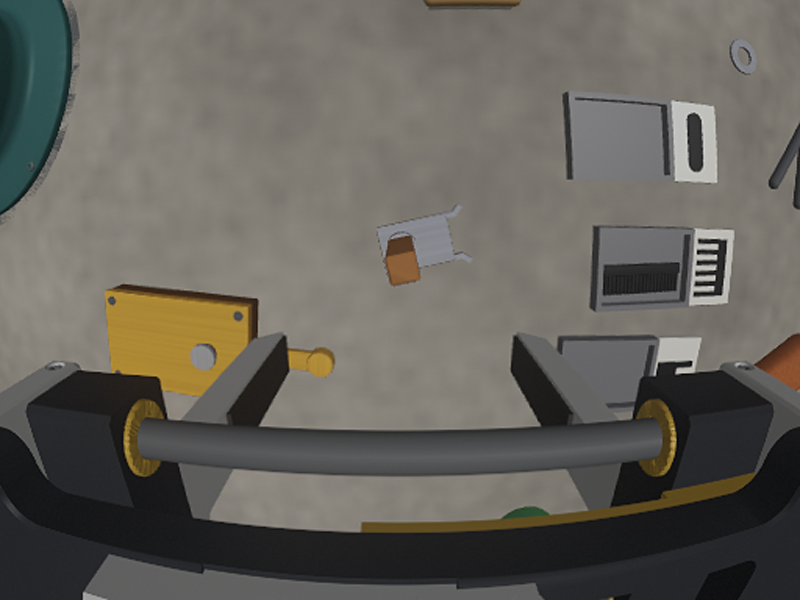

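The n1 view shows the fork nest tray with corners at about (395,250) and (511,333), its fork plate on the right, and the fork at (240,155). In f1 the fork plate is at (415,240), the handle top at (403,268), and the nest's top rim corners at (560,338) and (658,337).

```bash
cat >> h.py <<'E'
import json
def load(n):
    c=json.load(open(f"pics/{n}.json"))
    return {k:np.array(v) if isinstance(v,list) else v for k,v in c.items()},cv2.imread(f"pics/{n}.png")
def rect(c,m,z,fish=True):
    k=max(cv2.findContours(m.astype(np.uint8),cv2.RETR_EXTERNAL,cv2.CHAIN_APPROX_NONE)[0],key=cv2.contourArea)
    P=np.array([onz(c,p,z,fish)[:2] for p in k[:,0].astype(float)])
    return cv2.minAreaRect((P*1000).astype(np.float32)),k[:,0].mean(0),P
E
python3 - <<'E'
from h import *
f=.64
n,ni=load("n1"); g,gi=load("f1")
W=lambda im,x0,y0,x1,y1:[int(v*f) for v in(x0,y0,x1,y1)]
def masks(im,win):
    x0,y0,x1,y1=W(im,*win); H=cv2.cvtColor(im,cv2.COLOR_BGR2HSV); w=np.zeros(im.shape[:2],bool); w[y0:y1,x0:x1]=1
    h,s,v=[H[...,i].astype(int) for i in range(3)]
    b=im[...,0].astype(int)-im[...,2]
    return w&(s>110)&(h<20),v,w,b
for nm,c,im,win in(("n1",n,ni,(160,110,310,200)),("f1",g,gi,(360,195,480,300))):
    m,v,w,b=masks(im,win)
    print(nm,"handle v pct",np.percentile(v[m],[5,25,50,75,95]))
    t,_=cv2.threshold(v[m].astype(np.uint8),0,255,cv2.THRESH_OTSU); 
    r,px,_=rect(c,m&(v>t+3),.1); print(" bright thr",t,"rect",r,"px",px/f)
    r2,px2,_=rect(c,m&(v<=t),.1); print(" dark px",px2/f,r2[1])
    mm=w&(b>2); r,px,P=rect(c,mm,.008); print(" steel",mm.sum(),r,px/f)
T=robot.camera_info("top")
P=lambda c,x,y:ray(c,np.array((x,y))*f,True)
print("nest UL",tri([P(n,395,249),P(g,560,337)])); print("nest UR",tri([P(n,511,250),P(g,658,337)]))
q=[onz(n,np.array(p)*f,.014,True) for p in((395,250),(511,251),(509,333),(395,333))]
print(np.round(q,4),np.mean(q,0)); 
q=[onz(n,np.array(p)*f,.014,True) for p in((513,253),(570,256),(564,333),(507,333))]
print("plate",np.round(q,4),np.mean(q,0))
for n_,uv1,uv2,z in(("side",(378,227),(440,215),.008),("throat",(446,214),(456,262),.008)):
    a=onz(g,np.array(uv1)*f,z,True);b=onz(g,np.array(uv2)*f,z,True);d=b-a;print(n_,a,b,np.degrees(np.arctan2(d[1],d[0])))
E
```

```text
n1 handle v pct [ 56.  80.  83. 135. 140.]
 bright thr 105.0 rect ((442.77545166015625, -179.0795440673828), (17.049358367919922, 16.56674575805664), 12.588133811950684) px [185.34090909 156.53409091]
 dark px [209.49876238 160.86014851] (19.571306228637695, 41.87412643432617)
 steel 781 ((459.9046325683594, -175.9590606689453), (65.98159790039062, 44.30321502685547), 12.665907859802246) [251.87218468 158.61486486]
f1 handle v pct [ 81.  85. 135. 139. 141.]
 bright thr 110.0 rect ((442.7309875488281, -179.21389770507812), (16.877185821533203, 16.657636642456055), 12.63925552368164) px [402.65858209 267.35074627]
 dark px [398.97959184 245.98214286] (16.135814666748047, 8.994122505187988)
 steel 984 ((459.58367919921875, -176.02899169921875), (65.79954528808594, 44.785640716552734), 13.092217445373535) [423.98989899 237.87089646]
nest UL (array([ 0.5766583 , -0.25538006,  0.00539746]), [5.7315842500963345e-05, 5.73158425009653e-05])
nest UR (array([ 0.67086924, -0.25508653,  0.01336611]), [0.00039326893754339486, 0.00039326893754320193])
[[ 0.5767 -0.255   0.014 ]
 [ 0.6709 -0.2555  0.014 ]
 [ 0.6729 -0.3254  0.014 ]
 [ 0.5763 -0.3245  0.014 ]] [ 0.62421372 -0.29010344  0.014     ]
plate [[ 0.6727 -0.2571  0.014 ]
 [ 0.7229 -0.2589  0.014 ]
 [ 0.7231 -0.3264  0.014 ]
 [ 0.6711 -0.3254  0.014 ]] [ 0.69743696 -0.2919567   0.014     ]
side [ 0.42489811 -0.16449241  0.008     ] [ 0.47213897 -0.15528001  0.008     ] 11.034713202040336
throat [ 0.47672715 -0.15447274  0.008     ] [ 0.48504873 -0.19165343  0.008     ] -77.38428449608533
```

```bash
python3 - <<'E'
from h import *
n,_=load("n1");g,_=load("f1")
print("handle top",tri([ray(n,np.array((185.34,156.53))*.64,True),ray(g,np.array((402.66,267.35))*.64,True)]))
y=np.pi/2+.222
robot.move_ptp((.4427,-.1791,.14),down(y))
robot.move_linear((.4427,-.1791,.05),velocity=.12)
robot.gripper_to(.0)
s=robot.get_state();print(s["opening"],s["grasp_force"],s["ee_pos"],s["time"])
robot.move_linear((.4427,-.1791,.17),velocity=.2)
robot.move_ptp((.50,.09,.17),down(np.pi/2)); snap("l1")
robot.move_linear((.53,.12,.15)); snap("l2")
s=robot.get_state();print(s["opening"],s["grasp_force"],s["ee_pos"],s["time"],s["force"])
a=[cv2.imread(f"pics/{n}.png")[:300,60:460] for n in("l1","l2")]
cv2.imwrite("pics/lb.png",np.vstack([cv2.resize(x,(800,600)) for x in a])[:600])
cv2.imwrite("pics/lc.png",cv2.resize(a[1],(800,600)))
E
```

```text
handle top (array([ 0.44299682, -0.17910347,  0.09997293]), [0.00012032705286527206, 0.00012032705286528364])
0.017832123017664032 30.000008940696716 [ 0.44262412 -0.17911     0.04998818] 5.175
0.01768167447792844 29.99971479177475 [0.52969853 0.11919181 0.14997456] 7.5583 [-0.13296001 -0.62451579 -1.44743192]
```

View pics/lb.png

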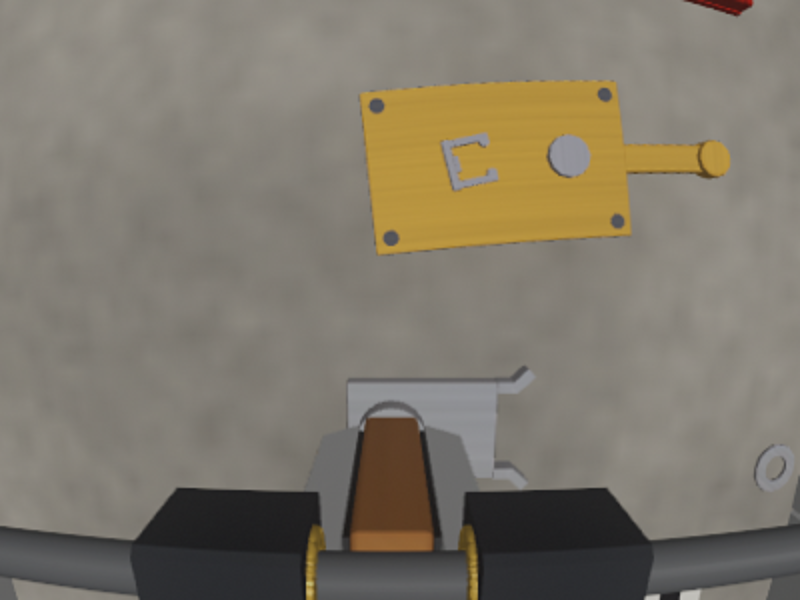

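View pics/lc.png

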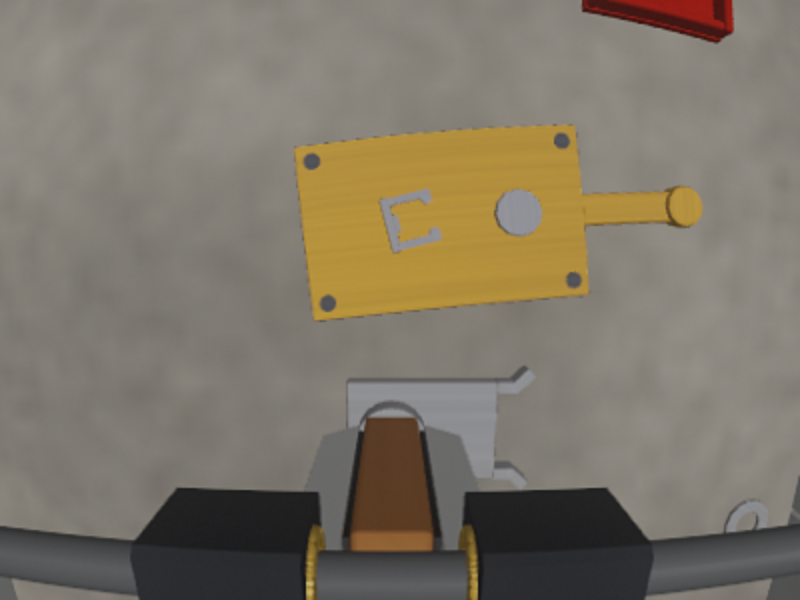

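In both views the clip's mouth faces the pin. In l2 (crop pixels) the clip is at about (410,220) with its back at the left, the pin head is at (519,212), and the slab spans (295,125)–(588,320). The fork is held square in the hand, with its throat edge at x≈497.

```bash
python3 - <<'E'
from h import *
px={}
for nm,pin,cl,tz in(("l1",(569,156),(468,162),.17),("l2",(519,212),(408,220),.15)):
    c,im=load(nm); H=cv2.cvtColor(im,cv2.COLOR_BGR2HSV); h,s,v=[H[...,i].astype(int) for i in range(3)]
    def near(p,r):
        w=np.zeros(s.shape,np.uint8);cv2.circle(w,(int(p[0]/2+60),int(p[1]/2)),r,1,-1);return w>0
    br=(s>110)&(h>12)&(h<35)&(v>90); br[260:]=0
    br=cv2.morphologyEx(br.astype(np.uint8),cv2.MORPH_CLOSE,np.ones((9,9)))
    br=cv2.morphologyEx(br,cv2.MORPH_OPEN,np.ones((25,25)))
    r,_,P=rect(c,br,.03); print(nm,"slab",r); e=P[:,:]
    m=near(pin,18)&(s<80); r,p1,P=rect(c,m,.0425); print(" pin",cv2.minEnclosingCircle((P*1000).astype(np.float32)),np.round(r[1],1),r[0])
    m=near(cl,22)&(s<90); r,p2,P=rect(c,m,.035); print(" clip",r,m.sum()); px[nm]=(ray(c,p1,True),ray(c,p2,True))
    ti=tz-.05+.008; C=robot
    for q in((497,382),(492,476),(348,379)): print(" fork pt",onz(c,np.array((q[0]/2+60,q[1]/2)),ti,True).round(4))
print("pin tri",tri([px["l1"][0],px["l2"][0]]));print("clip tri",tri([px["l1"][1],px["l2"][1]]))
E
```

```text
l1 slab ((555.8405151367188, 196.94204711914062), (134.9369354248047, 83.82208251953125), 5.94761323928833)
 pin ((587.87255859375, 200.17283630371094), 11.068763732910156) [21.5 20.8] (587.8455200195312, 200.1858673095703)
 clip ((539.1153564453125, 195.91455078125), (23.929080963134766, 25.619691848754883), 14.679544448852539) 311
 fork pt [0.5383 0.1067 0.128 ]
 fork pt [0.5382 0.0706 0.128 ]
 fork pt [0.4855 0.1079 0.128 ]
l2 slab ((555.8345947265625, 196.91732788085938), (134.97760009765625, 83.84799194335938), 5.874336242675781)
 pin ((587.77294921875, 200.30508422851562), 10.936607360839844) [21.5 20.2] (587.6561889648438, 200.14988708496094)
 clip ((539.0458374023438, 196.17446899414062), (23.44134521484375, 25.45281219482422), 14.105064392089844) 345
 fork pt [0.5682 0.1373 0.108 ]
 fork pt [0.5682 0.1011 0.108 ]
 fork pt [0.5154 0.1385 0.108 ]
pin tri (array([0.5882777 , 0.20021373, 0.04109525]), [3.204050324365194e-05, 3.204050324361095e-05])
clip tri (array([0.53768275, 0.19565341, 0.03432517]), [4.551954471343007e-05, 4.551954471351792e-05])
```

```bash
python3 - <<'E'
from h import *
pin=np.array([.5880,.2002]); a=.103; b=.251; O=np.array([.5415,.1966]); L=.0383+.0145
u=lambda t:np.array([np.cos(t),np.sin(t)])
def pose(o,t,z): return np.array([*(o-L*u(t)),z]),down(np.pi/2+t)
def lin(o,t,z,v,th=None):
    p,R=pose(o,t,z); r=robot.move_linear(p,velocity=v,frame=R,threshold=th); s=robot.get_state()
    print(r,s["ee_pos"].round(4),p.round(4),s["force"].round(1),s["time"],s["opening"])
z=.081; A=O-.025*u(b)
robot.move_ptp(*pose(A,b,.13)); lin(A,b,z,.08,8)
lin(O-.001*u(b),b,z,.06,8)
lin(pin-.016*u(a),a,z,.04,15); snap("p1")
lin(pin-.004*u(a),a,z,.03,25)
lin(pin+.0005*u(a),a,z,.03,25); snap("p2")
x=[cv2.imread(f"pics/{n}.png")[120:280,150:410] for n in("p1","p2")]
cv2.imwrite("pics/pp.png",cv2.resize(np.vstack(x),None,fx=1.8,fy=1.8,interpolation=cv2.INTER_CUBIC))
E
```

```text
True [0.4653 0.1769 0.0798] [0.4661 0.1773 0.081 ] [-0.5 -0.6  4.9] 8.625 0.01804002207170496
True [0.4662 0.1772 0.0799] [0.4894 0.1832 0.081 ] [-0.9 -1.   7.3] 8.8333 0.01793060233444598
True [0.4662 0.1773 0.0799] [0.5196 0.1931 0.081 ] [-2.3 -1.7  8.4] 9.1167 0.01810340569455248
True [0.4663 0.1774 0.08  ] [0.5315 0.1944 0.081 ] [-1.9 -1.   9.5] 9.5917 0.01786678408352932
True [0.4665 0.1776 0.0802] [0.536  0.1948 0.081 ] [-2.8 -1.2  9.8] 10.0333 0.01824046562428605
```

View pics/pp.png

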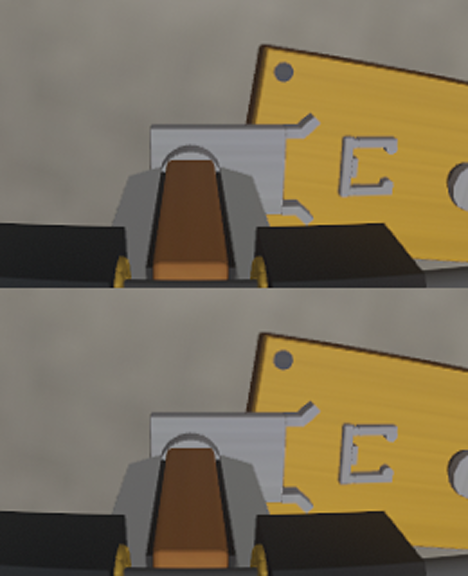

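The fork has touched down on the case about 1 mm early, and the clip is untouched ahead of the tines. I'll raise it slightly and find the height where it comes clear.

```bash
python3 - <<'E'
from h import *
s=robot.get_state();p=s["ee_pos"]
for z in(.081,.082,.083,.085,.09):
    robot.move_linear((p[0],p[1],z),velocity=.03); robot.pause(.15); s=robot.get_state(); print(z,s["ee_pos"].round(4),s["force"].round(2),s["moment"].round(2),s["time"])
E
```

```text
0.081 [0.4664 0.1775 0.0808] [ 0.04  0.26 -1.75] [-0.07 -0.12 -0.  ] 10.4833
0.082 [0.4665 0.1776 0.082 ] [-0.49  0.1  -2.32] [-0.03 -0.09 -0.03] 10.8833
0.083 [0.4665 0.1776 0.083 ] [ 0.11 -0.07 -1.15] [-0.06 -0.08 -0.11] 11.2833
0.085 [0.4664 0.1776 0.085 ] [-0.24  0.27 -2.22] [ 0.   -0.09  0.01] 11.6833
0.09 [0.4664 0.1776 0.09  ] [-0.64  0.1  -1.11] [-0.03 -0.1  -0.  ] 12.15
```

```bash
cat > push.py <<'E'
from h import *
pin=np.array([.5880,.2002]); a=.103; b=.251; O=np.array([.5415,.1966]); L=.0383+.0145
u=lambda t:np.array([np.cos(t),np.sin(t)])
def pose(o,t,z): return np.array([*(o-L*u(t)),z]),down(np.pi/2+t)
def lin(o,t,z,v,th=None):
    p,R=pose(o,t,z); r=robot.move_linear(p,velocity=v,frame=R,threshold=th); s=robot.get_state()
    print(r,s["ee_pos"].round(4),p.round(4),s["force"].round(1),s["time"],s["opening"]); return r
E
python3 - <<'E'
from push import *
z=.0815; A=O-.025*u(b)
lin(A,b,z,.05)
if not lin(O-.001*u(b),b,z,.05,12):
  if not lin(pin-.016*u(a),a,z,.04,15):
    snap("p3")
    lin(pin-.004*u(a),a,z,.03,25); lin(pin+.0005*u(a),a,z,.03,25)
snap("p4")
x=[cv2.imread(f"pics/{n}.png")[100:260,150:410] for n in("p3","p4")]
cv2.imwrite("pics/pp2.png",cv2.resize(np.vstack(x),None,fx=1.8,fy=1.8,interpolation=cv2.INTER_CUBIC))
E
```

```text
False [0.4659 0.1772 0.0813] [0.4661 0.1773 0.0815] [ 0.3 -0.7 -0.8] 12.4667 0.01769480950055375
False [0.4892 0.1833 0.0814] [0.4894 0.1832 0.0815] [ 0.1 -0.1 -2.4] 13.1 0.01810114535199323
False [0.5194 0.1931 0.0815] [0.5196 0.1931 0.0815] [ 0.4 -0.4 -1.9] 14.0417 0.018040632914925008
False [0.5316 0.1944 0.0815] [0.5315 0.1944 0.0815] [ 1.1  0.2 -2.1] 14.6417 0.01790451589338527
False [0.5355 0.1948 0.0813] [0.536  0.1948 0.0815] [-5.6  0.5 -1.3] 14.9417 0.01800078363834145
```

View pics/pp2.png

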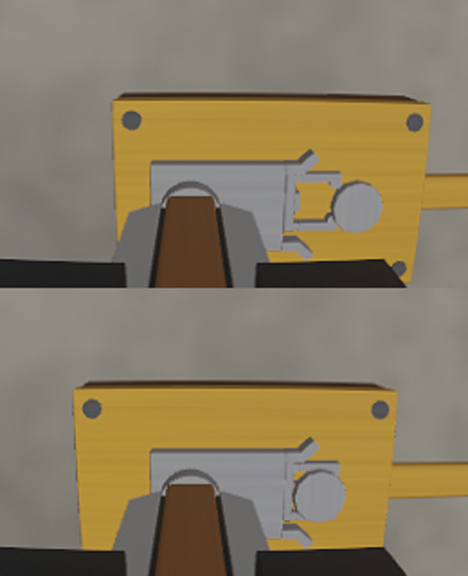

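Top: the clip sits squarely in the throat with its mouth against the pin. Bottom: the clip is around the pin (head at (319,496)), with its arm tips just past the head centre. I'll back off and measure it.

```bash
python3 - <<'E'
from push import *
lin(pin-.035*u(a),a,.0815,.1); 
robot.move_linear((.50,.17,.17),velocity=.2)
robot.move_linear((.53,.12,.15),velocity=.2,frame=down(np.pi/2)); c,im=snap("l3")
H=cv2.cvtColor(im,cv2.COLOR_BGR2HSV); s=H[...,1]
w=np.zeros(s.shape,np.uint8);cv2.circle(w,(int(519/2+60),106),30,1,-1)
r,p,P=rect(c,(w>0)&(s<90),.035); print(r)
q=(P-pin)@np.array([u(a),[-np.sin(a),np.cos(a)]]).T*1000; print("latch frame extents",q.min(0),q.max(0))
cv2.imwrite("pics/l3c.png",cv2.resize(im[50:170,240:400],None,fx=4,fy=4,interpolation=cv2.INTER_CUBIC)); print(robot.get_state()["time"])
E
```

```text
False [0.5015 0.1912 0.0818] [0.5007 0.1912 0.0815] [ 0.7  0.5 -2.5] 15.5 0.01795873341362984
((587.2726440429688, 200.2195281982422), (27.224308013916016, 24.96154022216797), 5.4396796226501465)
latch frame extents [-14.34632383 -12.43269287] [12.89260601 12.59560921]
16.6167
```

View pics/l3c.png

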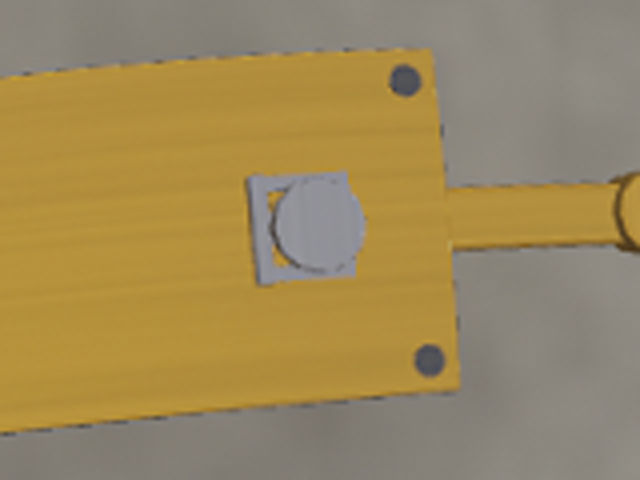

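The clip is home: its back is 14.3 mm behind the pin axis and it is centred in y. Next I'll put the fork in its nest.

```bash
python3 - <<'E'
from h import *
R=down(np.pi/2-.01)
robot.move_linear((.53,.10,.19),velocity=.2)
robot.move_ptp((.6075,-.290,.17),R)
robot.move_linear((.6075,-.290,.06),velocity=.12)
print(robot.move_linear((.6075,-.290,.051),velocity=.02,threshold=5),robot.get_state()["ee_pos"],robot.get_state()["force"])
robot.gripper_to(.06); robot.pause(.2)
robot.move_linear((.6075,-.290,.2),velocity=.15)
robot.move_ptp((.56,-.33,.22),R); robot.pause(.2); c,im=snap("e1")
s=robot.get_state();print(s["time"],s["force"],s["opening"])
cv2.imwrite("pics/e1c.png",cv2.resize(im[:260,150:450],(750,600*260//240*0+650))[:600])
E
```

```text
True [ 0.60768655 -0.29015976  0.05352339] [-0.41399839  0.65146191  4.57298986]
22.675 [-0.27036622  0.59461746  0.41393673] 0.06007216721865581
```

View pics/e1c.png

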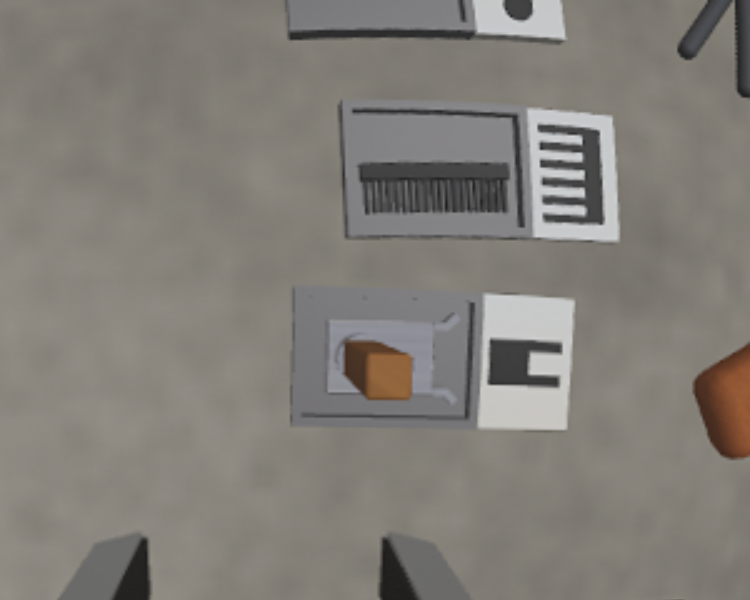

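The fork stands centred on its nest floor, with the handle leaning only by perspective and the plate at (380,357). It is released and the hand is clear.

```bash
python3 -c "
from rig import robot
print(robot.sign_off())"
```

```text
the job is handed in; nothing more can be done
None
```

The job is handed in: the clip measured home in the pin's groove, and the fork tool was left standing in its own nest, released; sign-off returned no verdict.

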